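# Portion laundry tablets from the lever dispenser

### The job

Set up the laundry counter for the coming washes: swing the dispenser's sprung lever fully to its stop and let it spring back to deliver each detergent tablet, and put every tablet down in an empty well of the grey dosing tray, one per well, until the magazine is empty; tablets already in the tray stay in their wells. Put the dosing cup back upright in its own square slot in the caddy, and leave the soap, the bottle and the jar where they are.

Things in the scene. Friction and masses are not known exactly. Their poses are not given: they have to be found in the camera images.
- dispenser: Tablet dispenser, fixed. Origin: centre of its magazine at counter level; -x is its front (delivery side). Grey deck 60 mm wide, top 10 mm above the counter, from 130 mm in front of the origin to 120 mm behind. Clear capped magazine 44 x 44 mm, top 97 mm up, holds the stack; each full lever swing pushes the lowest tablet out in front, and when the lever is back the stack drops by one.
- outlet (a point): Point on the deck top, 84.5 mm in front of the magazine centre, where a delivered tablet comes to rest (centre of its underside, to within a few mm if the lever is swung at moderate speed). Axes as the dispenser's. The deck is open on both sides there. Anything lying there is in the way of the next tablet.
- lever (a joint): Lever angle in rad: 0 at rest, 0.9 at its stop. It swings level, about an upright axis, anticlockwise seen from above, so the knob travels towards the dispenser's front (-x). A spring returns it to 0; the knob needs about 2 N at rest and 6 N at the stop.
- lever_knob (a point): Top centre of the lever's black upright knob, a cylinder 18 mm in diameter standing 42 mm above the lever's arm, its top 99 mm above the counter, 100 mm from the pivot axis, which is 30 mm behind (+x) and 45 mm left (+y) of the dispenser's origin. At rest it is 43.5 mm behind (+x) and 90 mm left (+y) of the pivot in the dispenser's axes; at the stop 43.5 mm in front and 90 mm left.
- tray: Grey dosing tray, fixed, 124 (x) x 162 (y) mm, 15 mm high, with 2 rows (along x) of 3 (along y) square wells, each 46 x 46 mm and 10 mm deep. Origin: centre of its underside.
- slot (a point): Centre of the floor of the cup's slot, 66 x 66 mm, 14 mm deep, floor 4 mm above the counter, at the -y end of a fixed wooden caddy, 106 (x) x 172 (y) mm, 18 mm high, whose centre is 47 mm in +y from here; the wider compartment (94 x 88 mm) at its +y end holds the soap. Axes as the caddy's.
- cup: Grey round dosing cup, open at the top, 50 mm outside diameter, 42 mm high, wall 3 mm, 60 g, standing upright on the counter. Origin: centre of its underside; z is its axis.
- soap: Bystander: bar of soap 75 x 50 x 26 mm in the caddy's wider compartment. Origin: centre of its underside.
- bottle: Bystander: white bottle, 70 mm in diameter, 150 mm high. Origin: centre of its underside.
- jar: Bystander: glass jar, 76 mm in diameter, 100 mm high. Origin: centre of its underside.
- well0 (a point): Centre of the floor of a tray well, 5 mm above the counter, row 1 of 2, place 1 of 3. Axes as the tray's; neighbours 66 mm away in x, 52 mm in y.
- well1 (a point): Centre of the floor of a tray well, 5 mm above the counter, row 1 of 2, place 2 of 3. Axes as the tray's; neighbours 66 mm away in x, 52 mm in y.
- well2 (a point): Centre of the floor of a tray well, 5 mm above the counter, row 1 of 2, place 3 of 3. Axes as the tray's; neighbours 66 mm away in x, 52 mm in y.
- well3 (a point): Centre of the floor of a tray well, 5 mm above the counter, row 2 of 2, place 1 of 3. Axes as the tray's; neighbours 66 mm away in x, 52 mm in y.
- well4 (a point): Centre of the floor of a tray well, 5 mm above the counter, row 2 of 2, place 2 of 3. Axes as the tray's; neighbours 66 mm away in x, 52 mm in y.
- well5 (a point): Centre of the floor of a tray well, 5 mm above the counter, row 2 of 2, place 3 of 3. Axes as the tray's; neighbours 66 mm away in x, 52 mm in y.
- left0: Left-over tablet like the others, 32 x 32 x 20 mm, already lying in well0 (or absent, and that well is empty). Origin: its centre.
- left2: Left-over tablet like the others, 32 x 32 x 20 mm, already lying in well2 (or absent, and that well is empty). Origin: its centre.
- left3: Left-over tablet like the others, 32 x 32 x 20 mm, already lying in well3 (or absent, and that well is empty). Origin: its centre.
- left5: Left-over tablet like the others, 32 x 32 x 20 mm, already lying in well5 (or absent, and that well is empty). Origin: its centre.
- tab0: White pressed detergent tablet, 32 x 32 x 20 mm, about 30 g, at first number 1 from the bottom of the magazine stack. Origin: its centre; z is its 20 mm axis.
- tab1: White pressed detergent tablet, 32 x 32 x 20 mm, about 30 g, at first number 2 from the bottom of the magazine stack. Origin: its centre; z is its 20 mm axis.
- tab2: White pressed detergent tablet, 32 x 32 x 20 mm, about 30 g, at first number 3 from the bottom of the magazine stack. Origin: its centre; z is its 20 mm axis.
- tab3: White pressed detergent tablet, 32 x 32 x 20 mm, about 30 g, at first number 4 from the bottom of the magazine stack (may be absent). Origin: its centre; z is its 20 mm axis.

How it is judged:
By the outcome, as a careful person would: the job done as asked, in the order asked, and still so for the second after the job is handed in, with the robot touching nothing.
Of tab3, left0, left2, left3, left5 only 1 to 3 are there at a start; the rules pass over those that are not, and their reading is None.
At some moment in a run one of cup may be knocked a few centimetres aside while the robot is not near it.
Once in a run the grip may slacken for a moment while it holds something.
It also fails if it takes over 208 s, if anything falls off the work surface, if the arm or the gripper's body presses on something with over 40 N, if the wrist force passes 120 N, or if a joint passes its speed limit or range.

### The arm

A 6-joint arm with a two-finger parallel gripper is mounted at the origin on the work surface. World frame = base frame: x ahead of the robot, y to its left, z up, the work surface at z = 0. Lengths are in m, angles in rad, forces in N, time in s.
With the tool pointing down it reaches from about 0.25 to 0.8 m from the base axis. Payload 3.9 kg.
Tool frame: the origin (TCP) lies at the centre of the arm's flange, where the gripper is bolted on; the fingertips stand 173 mm ahead of it and the grasp point (between the pads) lies 155 mm ahead of it; z points along the fingers, y is the line along which they close (so a half turn about z gives the same grasp; the last joint's range is limited). The gripper opens to 85 mm and grips with 20 to 120 N. Pads are 22 mm wide; open, the fingers measure 114 mm over their backs; the gripper's body (76 mm by 85 mm) begins 54 mm behind the grasp point. The pads swing forward as they close: fully open they stand 13 mm farther back than shut.
Start: joints at [1.152, 0.26, -0.138, 1.173, 0, 1.571], TCP at [0.213, 0.48, 0.405] pointing down, gripper open.
Joint ranges: [-2.78, 2.78], [-0.83, 1.72], [-1.28, 1.37], [-1.9, 2.12], [-1.57, 1.48], [-3.14, 3.14]. Speed limits (rad/s): [2.57, 2.57, 3.14, 3.14, 3.14, 3.14].

### API

Orientations are given as a unit quaternion [w, x, y, z].
In Python, from cell import manip gives the robot as it stands. The module is installed in compiled form; this text tells all that it offers.
- The arm moves only by the shell command python3 -m handwheel 'ROWS' [OPENING] [FORCE]. ROWS is JSON, a list of rows, each a list of 6 numbers: the shift along the tool's x, y, z in cm, then the turn, a rotation vector about the tool's x, y, z in rad. A call has 1 to 20 rows; each row shifts and turns the commanded pose from where the row before left it, along the tool's axes as they then stand; what a row does not reach is not made up. A row lasts 1/8 s, in which the tool goes at most 62.5 mm and 10.7 degrees, less where a joint would pass 70% of its speed; a pose out of reach is approached as far as the arm can. A call is refused whole if a number of a shift passes 6.25 or a number of a turn 0.188, either way. A call with a gripper value outside its range is refused whole. OPENING is the finger opening in cm, from 0 to 8.54, set as the call begins (- or left out, the last holds). The fingers move at their own pace and stop on an object; FORCE is the grip in N (left out, the last holds). Time passes only in rows, so rows that do not move let the fingers close. It gives the time, the measured TCP pose, the force, the opening and the grip force at its end, in the units of the state.
- manip.get_obs(): the state, without advancing time (a new reading comes with each control period).
- manip.camera(name): name is "side" or "top"; returns the picture (480x640x3 uint8, red, green, blue); there is no depth.
- manip.camera_info(name): a dict with "intrinsics" (3x3 intrinsics, pixels), "cam_to_world" (4x4, takes a point from camera to world coordinates). Camera axes: x right, y up, looking along -z (the intrinsics and any distortion apply to the point x, -y, -z); pixel columns grow to the right and rows downward; lengths in m; the calibration is good to about 2 mm. A picture is of the moment at which its call begins. camera_info takes no time and is no camera call.
- manip.close_job(): hands the job in; it is judged then, once.
Trained networks look in the newest picture that a camera, given by its name, has taken for a name from the list of things; names that differ only in an ending like _2 or _b are one class to them, and where a whole thing is asked for, a point or a joint stands for the part that bears it (a point fixed in the world has none). Each returns a list of dicts, best first, with "conf" (0 to 1); they miss things now and then, are a little off and sometimes report something else, mostly with a low value. They report only what shows in the picture. A call takes as long as a camera call.
- manip.regions_of(query, camera): "pixels" (480x640 bool, what is visible of it) and "rect" ([centre column, centre row, width, height] in pixels, round what is visible of it).
The state is a dict: "time": time; "q": joint angles; "qvel": joint speeds; "tau": joint torques, N m; "tool_pos": TCP position; "tcp_rot": TCP orientation; "ft_force": force on the tool from outside, world axes, zero at the start; "torque": the same for the moment, N m; "opening": opening from 0.0 (shut) to 1.0 (fully open); "gripper_force": force on a finger pad.
Only numpy, scipy, OpenCV 4.12 (cv2) and the standard library are available. Lean on these libraries where they do the work, as an engineer would, in place of code of your own. Each camera call takes 0.05 s, during which the arm holds its last target. There are 200 camera calls.

## Working session

There is one attempt and no reset: what is moved stays moved. The work goes in short steps, Python scripts to look and compute and a shell command to move; the robot and the scene stay as the last step left them, time stands still between calls to the robot, and variables do not carry over. Pictures are saved under pics/ and viewed, at most 14 in all, crops included, and the job is handed in when it is done.

```bash
mkdir -p pics; cat > h.py <<'E'
from cell import manip
import numpy as np, cv2
def snap(cam,name=None):
    im=manip.camera(cam)
    if name: cv2.imwrite(f'pics/{name}.png',im[:,:,::-1])
    return im
def proj(cam,P):
    i=manip.camera_info(cam);K=np.array(i['intrinsics']);T=np.linalg.inv(np.array(i['cam_to_world']))
    p=T[:3,:3]@np.array(P,float)+T[:3,3]; v=K@np.array([p[0],-p[1],-p[2]]); return v[:2]/v[2]
def unproj(cam,uv,z):
    i=manip.camera_info(cam);K=np.array(i['intrinsics']);T=np.array(i['cam_to_world'])
    d=np.linalg.inv(K)@np.array([uv[0],uv[1],1.]); d=T[:3,:3]@np.array([d[0],-d[1],-d[2]]); o=T[:3,3]
    return o+d*(z-o[2])/d[2]
E
python3 - <<'E'
from h import *
np.set_printoptions(precision=3,suppress=True)
for c in('top','side'):
    snap(c,c+'0'); i=manip.camera_info(c); print({k:np.array(v) for k,v in i.items() if k in('intrinsics','cam_to_world')}, [k for k in i])
zs=dict(dispenser=.0,tray=.015,cup=.042,soap=.03,bottle=.15,jar=.1,lever=.057,left0=.025,tab0=.05,slot=.018,lever_knob=.099)
for q,z in zs.items():
    for r in manip.regions_of(q,'top')[:5]:
        m=r['pixels'].astype(np.uint8)
        cs=cv2.findContours(m,cv2.RETR_EXTERNAL,cv2.CHAIN_APPROX_NONE)[0]; c=max(cs,key=cv2.contourArea)
        (u,v),(w,h),a=cv2.minAreaRect(c)
        bp=np.array([unproj('top',p,z)[:2] for p in cv2.boxPoints(((u,v),(w,h),a))])
        print(q,round(r['conf'],2),np.array(r['rect']),unproj('top',(u,v),z)[:2],'sides',np.linalg.norm(bp[1]-bp[0]),np.linalg.norm(bp[2]-bp[1]),'yaw01',np.arctan2(*(bp[1]-bp[0])[::-1]),m.sum())
print(manip.get_obs())
E
```

```text
{'intrinsics': array([[499.538,   0.   , 317.98 ],
       [  0.   , 499.538, 237.955],
       [  0.   ,   0.   ,   1.   ]]), 'cam_to_world': array([[-0.002,  0.992, -0.127,  0.445],
       [-1.   , -0.004, -0.015, -0.016],
       [-0.015,  0.127,  0.992,  1.024],
       [ 0.   ,  0.   ,  0.   ,  1.   ]])} ['intrinsics', 'cam_to_world']
{'intrinsics': array([[444.581,   0.   , 327.793],
       [  0.   , 444.581, 231.767],
       [  0.   ,   0.   ,   1.   ]]), 'cam_to_world': array([[ 0.811,  0.347, -0.472,  0.11 ],
       [-0.585,  0.45 , -0.675, -0.653],
       [-0.022,  0.823,  0.567,  0.598],
       [ 0.   ,  0.   ,  0.   ,  1.   ]])} ['intrinsics', 'cam_to_world']
dispenser 0.63 [288.2 249.2  97.1 124.2] [0.559 0.065] sides 0.2589134996612544 0.1937974344765961 yaw01 -0.04790724101683986 5038
tray 0.68 [456.  299.2  84.   61.6] [ 0.453 -0.27 ] sides 0.16645210301221106 0.12493027130398783 yaw01 -1.5741982975221491 4498
cup 0.78 [411.  194.8  28.6  27.7] [ 0.654 -0.19 ] sides 0.059127916985393165 0.048029736395721744 yaw01 -0.7886260723467147 599
cup 0.58 [490.8 211.9  51.3  45.2] 
[... 1631 characters left out ...]
t 0.31 [452.8 298.6  79.8  63.7] [ 0.453 -0.269] sides 0.16595703960791652 0.12455870252058446 yaw01 -1.5741982975221487 4560
lever_knob 0.87 [272.1 212.4  56.9  39.2] [0.609 0.084] sides 0.026385265298263166 0.1261408894534665 yaw01 -0.4690516536306534 577
{'time': 0.65, 'q': array([ 1.152,  0.26 , -0.138,  1.173,  0.   ,  1.571]), 'qvel': array([-0.002, -0.   , -0.001,  0.001,  0.002,  0.001]), 'tau': array([  0.   , -40.542,  25.416,   0.001,  -0.   ,  -0.   ]), 'tool_pos': array([0.213, 0.48 , 0.405]), 'tcp_rot': array([0.   , 0.208, 0.978, 0.   ]), 'ft_force': array([-0.76 , -0.195, -0.233]), 'torque': array([-0.001,  0.006, -0.029]), 'gripper_force': 0.0, 'opening': 0.9994348507124765}
```

View pics/top0.png

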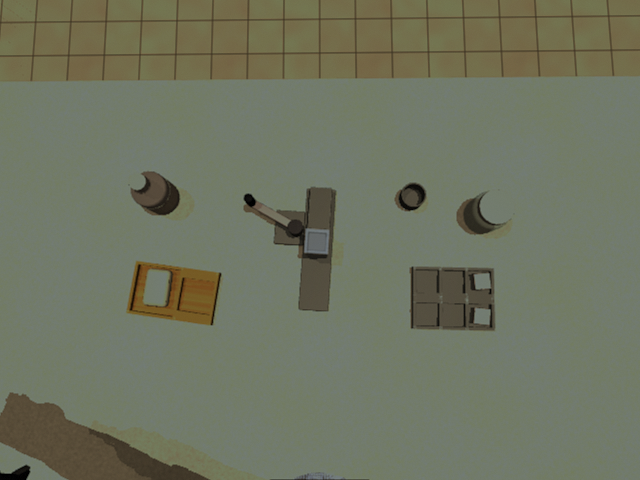

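View pics/side0.png

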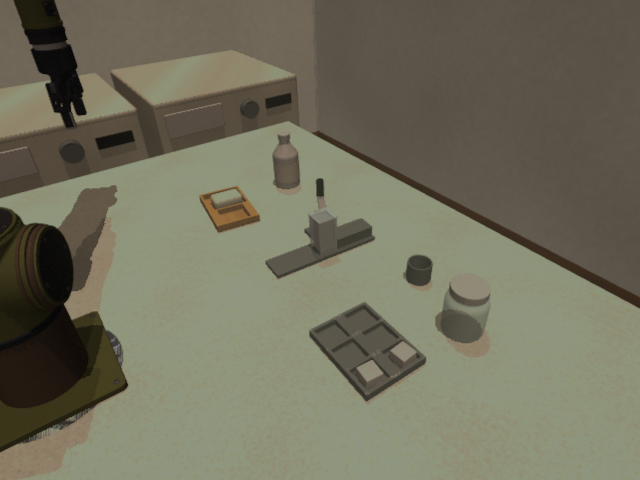

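```bash
cat > ov.py <<'E'
from h import *
import json
R=lambda a:np.array([[np.cos(a),-np.sin(a)],[np.sin(a),np.cos(a)]])
def W(p,loc): # p=(x,y,yaw), loc=[x,y,z]
    xy=R(p[2])@np.array(loc[:2])+p[:2]; return np.array([*xy,loc[2]])
def rect(p,x0,x1,y0,y1,z): return [W(p,c) for c in((x0,y0,z),(x1,y0,z),(x1,y1,z),(x0,y1,z))]
def fit(cam,uvs,locs,x0):
    from scipy.optimize import least_squares
    f=lambda p:np.concatenate([proj(cam,W(p,l))-u for u,l in zip(uvs,locs)])
    s=least_squares(f,x0); return s.x,np.round(s.fun,1)
E
cat > fit1.py <<'E'
from ov import *
np.set_printoptions(precision=4,suppress=True)
im=cv2.imread('pics/top0.png')
dl=[(-.13,.03,.01),(-.13,-.03,.01)]
D,e=fit('top',[(299,309.5),(328.5,310.5),(316.5,243)],dl+[(0,0,.097)],[.55,.05,0]); print('D',D,e)
tl=[(.062,.081,.015),(.062,-.081,.015),(-.062,-.081,.015),(-.062,.081,.015)]
T,e=fit('top',[(411,267),(493,267),(495,329.5),(411,328.5)],tl,[.45,-.27,0]); print('T',T,e)
cl=[(.053,.133,.018),(.053,-.039,.018),(-.053,-.039,.018),(-.053,.133,.018)]
C,e=fit('top',[(136,262),(221,269),(212.5,324.5),(127.5,314.5)],cl,[.46,.24,0]); print('C',C,e)
def draw(pts,col,cam,img,s,o):
    q=[((proj(cam,P)-o)*s).astype(int) for P in pts]
    cv2.polylines(img,[np.array(q)],True,col,1)
out=[]
for (o,w,h) in [((285,175),65,145),((405,260),100,75),((120,255),110,75)]:
    s=4 ; c=np.clip(im[o[1]:o[1]+h,o[0]:o[0]+w].astype(float)*2,0,255).astype(np.uint8)
    c=cv2.resize(c,None,fx=s,fy=s,interpolation=cv2.INTER_CUBIC); o=np.array(o)-.5
    draw(rect(D,-.13,.12,-.03,.03,.01),(0,0,255),'top',c,s,o); draw(rect(D,-.022,.022,-.022,.022,.097),(0,255,0),'top',c,s,o)
    draw(rect(T,-.062,.062,-.081,.081,.015),(0,0,255),'top',c,s,o)
    for i in(-.033,.033):
        for j in(-.052,0,.052): draw(rect(T,i-.023,i+.023,j-.023,j+.023,.015),(0,255,0),'top',c,s,o)
    draw(rect(C,-.053,.053,-.039,.133,.018),(0,0,255),'top',c,s,o);draw(rect(C,-.033,.033,-.033,.033,.018),(0,255,0),'top',c,s,o)
    out.append(c)
can=np.zeros((600,720,3),np.uint8)
for c,(x,y) in zip(out,[(0,0),(265,0),(265,300)]): can[y:y+c.shape[0],x:x+c.shape[1]]=c
cv2.imwrite('pics/ov1.png',can)
k=unproj('top',(249,200),.099);k0=W(D,(.0735,.135,.099));print('knob seen/pred',k,k0, proj('top',k0))
c=unproj('top',(412,195),.042);print('cup',c)
print('outlet',W(D,(-.0845,0,.01)),'wells',[W(T,(i,j,.005)) for i in(-.033,.033) for j in(-.052,0,.052)],'slot',C)
E
python3 fit1.py
```

```text
D [ 0.5573  0.     -0.0555] [-0.1  0.5  0.2  1.1 -0.1 -1.5]
T [ 0.4529 -0.2699 -0.0133] [ 0.4 -0.7 -0.8  0.1 -0.7  0.3  1.2  0.3]
C [ 0.46    0.241  -0.1074] [ 0.  -0.3 -1.1  1.6  0.5 -1.   0.6 -0.2]
knob seen/pred [0.6365 0.1273 0.099 ] [0.6382 0.1308 0.099 ] [247.1681 199.1094]
cup [ 0.6567 -0.1901  0.042 ]
outlet [0.473  0.0047 0.01  ] wells [array([ 0.4192, -0.3215,  0.005 ]), array([ 0.4199, -0.2695,  0.005 ]), array([ 0.4205, -0.2175,  0.005 ]), array([ 0.4852, -0.3224,  0.005 ]), array([ 0.4859, -0.2704,  0.005 ]), array([ 0.4865, -0.2184,  0.005 ])] slot [ 0.46    0.241  -0.1074]
```

View pics/ov1.png

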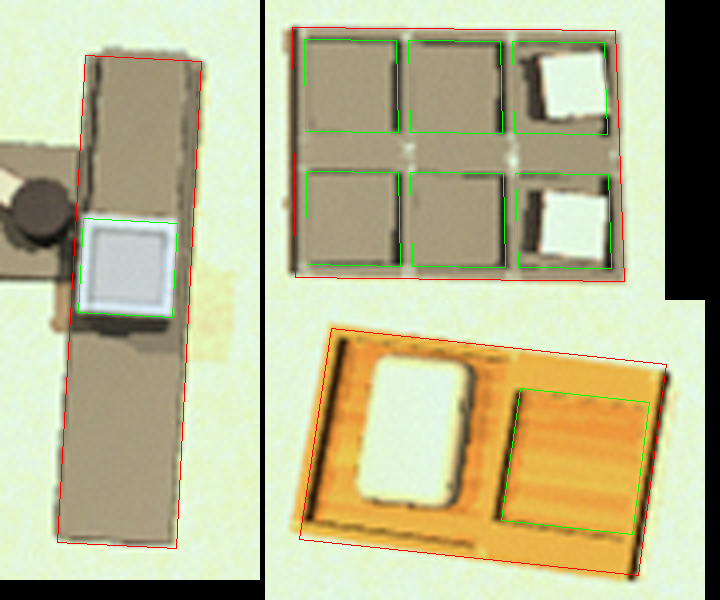

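The top view fits well: deck outline from (299,309) to (336,189), magazine at (316,243), knob at (249,200) and cup at (412,195). The four left and middle wells are empty, and the right column (482,281) and (481,315) is taken. The caddy slot is on the right, near (197,296). I'll turn the tool to the dispenser's yaw first.

```bash
cat > to.py <<'E'
# usage: python3 to.py frame x y tcpz [yaw] : shift in tool cm to a target in frame D/T/C/W (tool y along frame +x)
import sys; from ov import *
from scipy.spatial.transform import Rotation as Ro
F=dict(D=(.5573,-.0005,-.0555),T=(.4529,-.2699,-.0100),C=(.46,.241,-.1050),W=(0,0,0))
p=F[sys.argv[1]]; t=W(p,[float(a) for a in sys.argv[2:5]])
o=manip.get_obs(); q=np.array(o['tcp_rot']); Rt=Ro.from_quat([*q[1:],q[0]])
yw=p[2]+(float(sys.argv[5]) if len(sys.argv)>5 else 0)
Rg=Ro.from_matrix(np.array([[-np.sin(yw),np.cos(yw),0],[np.cos(yw),np.sin(yw),0],[0,0,-1]]).T.T)
np.set_printoptions(precision=3,suppress=True)
print('t',round(o['time'],2),'tool shift cm (now)',Rt.inv().apply(t-o['tool_pos'])*100,'(after turn)',Rg.inv().apply(t-o['tool_pos'])*100,'turn',(Rt.inv()*Rg).as_rotvec(),'ft',o['ft_force'],'open',o['opening'],'gf',o['gripper_force'])
E
python3 to.py D .12 .14 .405; python3 -m handwheel '[[0,0,0,0,0,0.17],[0,0,0,0,0,0.17],[0,0,0,0,0,0.17],[0,0,0,0,0,0.17],[0,0,0,0,0,0.17],[0,0,0,0,0,0.17],[0,0,0,0,0,0.17]]' 0 30; python3 to.py D .12 .14 .405
```

```text
t 0.65 tool shift cm (now) [-57.177 -12.533  -0.028] (after turn) [-32.032  48.992  -0.026] turn [ 0.    -0.     1.208] ft [-0.76  -0.195 -0.233] open 0.9994348507124765 gf 0.0
time: 1.52
tool_pos: [0.2135, 0.4796, 0.4047]
tcp_rot: [-0.0, 0.722, 0.692, 0.0]
ft_force: [-0.2, 0.1, 0.3]
opening: 0.0
gripper_force: 0.0
t 1.52 tool shift cm (now) [-32.61   48.607  -0.029] (after turn) [-32.03   48.991  -0.027] turn [-0.    -0.     0.012] ft [-0.235  0.08   0.289] open 0.00022779405088721127 gf 0.0
```

```bash
python3 -m handwheel '[[0,0,0,0,0,0.012],[-2.67,4.08,0,0,0,0],[-2.67,4.08,0,0,0,0],[-2.67,4.08,0,0,0,0],[-2.67,4.08,0,0,0,0],[-2.67,4.08,0,0,0,0],[-2.67,4.08,0,0,0,0],[-2.67,4.08,0,0,0,0],[-2.67,4.08,0,0,0,0],[-2.67,4.08,0,0,0,0],[-2.67,4.08,0,0,0,0],[-2.67,4.08,0,0,0,0],[-2.67,4.08,0,0,0,0],[0,0,0,0,0,0]]'; python3 to.py D .12 .14 .248
```

```text
time: 3.28
tool_pos: [0.6889, 0.1326, 0.4032]
tcp_rot: [0.0, 0.725, 0.689, -0.0]
ft_force: [-1.2, 0.1, -0.3]
opening: 0.003
gripper_force: 0.0
t 3.27 tool shift cm (now) [-0.009 -0.4   15.519] (after turn) [-0.021 -0.4   15.519] turn [0.    0.001 0.004] ft [-1.233  0.145 -0.263] open 0.0033433542521520976 gf 0.0
```

```bash
python3 -m handwheel '[[0,0,4,0,0,0],[0,0,4,0,0,0],[0,0,4,0,0,0],[0,0,3.5,0,0,0],[0,-1,0,0,0,0],[0,-0.9,0,0,0,0],[0,0,0,0,0,0]]'; python3 to.py D .01 .14 .248;  python3 -m handwheel '[[0,-1,0,0,0,0],[0,-1,0,0,0,0],[0,-1,0,0,0,0],[0,-1,0,0,0,0],[0,0,0,0,0,0]]';python3 to.py D .01 .14 .248; python3 - <<'E'
from h import *
im=snap('top'); c=cv2.resize(im[150:330,200:440],None,fx=3,fy=3); cv2.imwrite('pics/push1.png',np.clip(c[:,:,::-1].astype(float)*2,0,255))
E
```

```text
time: 4.15
tool_pos: [0.6672, 0.1366, 0.2522]
tcp_rot: [0.001, 0.724, 0.69, 0.001]
ft_force: [0.2, -0.3, 0.8]
opening: 0.003
gripper_force: 0.0
t 4.15 tool shift cm (now) [-0.234 -9.218  0.393] (after turn) [-0.294 -9.215  0.42 ] turn [ 0.003 -0.001  0.007] ft [ 0.185 -0.335  0.828] open 0.003284840946197531 gf 0.0
time: 4.78
tool_pos: [0.6287, 0.1389, 0.2518]
tcp_rot: [0.001, 0.724, 0.689, 0.003]
ft_force: [3.5, 1.8, 2.0]
opening: 0.001
gripper_force: 1.8
t 4.78 tool shift cm (now) [-0.284 -5.36   0.353] (after turn) [-0.316 -5.356  0.385] turn [ 0.006 -0.002  0.006] ft [3.5   1.762 2.024] open 0.0008783520526679568 gf 1.8021857365965843[ WARN:0@0.612] global loadsave.cpp:1063 imwrite_ Unsupported depth image for selected encoder is fallbacked to CV_8U.
```

View pics/push1.png

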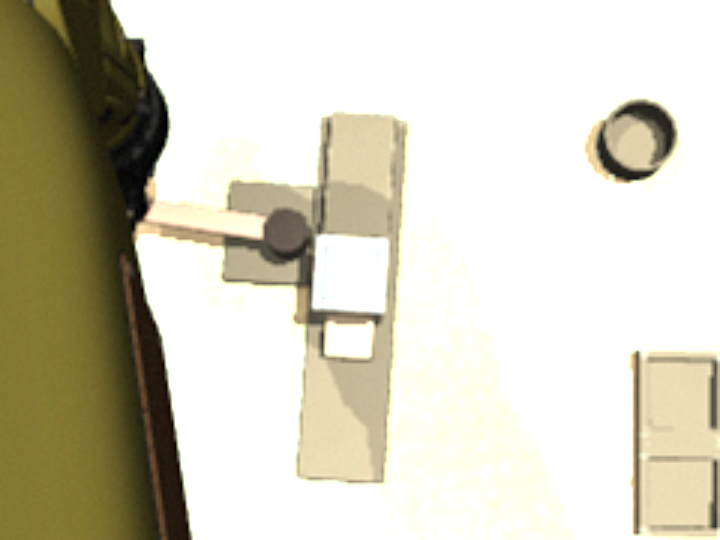

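The lever arm now points left (knob near image (135,215)) and a tablet is emerging at (350,340) in the crop. I'll push on to the stop.

```bash
python3 -m handwheel '[[0,-1,0,0,0,0],[0,-1,0,0,0,0],[0,-1,0,0,0,0],[0,-0.9,0,0,0,0],[0,-0.7,0,0,0,0],[0,-0.4,0,0,0,0],[0,0,0,0,0,0]]'; python3 to.py D .01 .14 .248;  python3 -m handwheel '[[0,-0.3,0,0,0,0],[0,-0.3,0,0,0,0],[0,0,0,0,0,0]]';python3 to.py D .01 .14 .248
```

```text
time: 5.7
tool_pos: [0.5797, 0.1389, 0.251]
tcp_rot: [0.004, 0.725, 0.689, 0.001]
ft_force: [7.7, -5.5, 2.4]
opening: 0.001
gripper_force: 3.7
t 5.7 tool shift cm (now) [-0.039 -0.463  0.299] (after turn) [-0.042 -0.461  0.302] turn [0.007 0.005 0.004] ft [ 7.71  -5.533  2.376] open 0.0010965072353710866 gf 3.7285181879997253
time: 6.08
tool_pos: [0.575, 0.1389, 0.2511]
tcp_rot: [0.006, 0.725, 0.688, 0.001]
ft_force: [10.9, -6.4, 0.1]
opening: -0.001
gripper_force: 5.4
t 6.08 tool shift cm (now) [-0.018  0.003  0.31 ] (after turn) [-0.02   0.007  0.309] turn [0.01  0.006 0.003] ft [10.916 -6.355  0.116] open -0.0005515797309196567 gf 5.375865250825882
```

```bash
python3 -m handwheel '[[0,-0.3,0,0,0,0],[0,0,0,0,0,0]]'; python3 to.py D .01 .14 .248;  python3 -m handwheel '[[0,-0.3,0,0,0,0],[0,0,0,0,0,0]]';python3 to.py D .01 .14 .248; python3 - <<'E'
from h import *
im=snap('top'); c=cv2.resize(im[150:330,200:380],None,fx=3,fy=3)
s=snap('side'); d=cv2.resize(s[140:320,230:400],None,fx=3,fy=3)[:540]
cv2.imwrite('pics/push2.png',np.clip(np.hstack([c,d])[:,:,::-1].astype(float)*1.7,0,255).astype(np.uint8)[:,:800])
E
```

```text
time: 6.32
tool_pos: [0.5739, 0.1389, 0.2513]
tcp_rot: [0.007, 0.726, 0.688, 0.003]
ft_force: [15.3, -7.8, -4.8]
opening: -0.003
gripper_force: 7.9
t 6.33 tool shift cm (now) [-0.013  0.116  0.332] (after turn) [-0.015  0.121  0.33 ] turn [0.015 0.006 0.003] ft [15.318 -7.778 -4.759] open -0.0029468091561551434 gf 7.856364548206329
time: 6.58
tool_pos: [0.5727, 0.139, 0.2515]
tcp_rot: [0.009, 0.726, 0.688, 0.004]
ft_force: [20.3, -8.6, -9.8]
opening: 0.0
gripper_force: 10.3
t 6.58 tool shift cm (now) [-0.013  0.231  0.352] (after turn) [-0.014  0.238  0.347] turn [0.02  0.006 0.002] ft [20.331 -8.567 -9.783] open 8.846286142757311e-05 gf 10.349113941192627
```

View pics/push2.png

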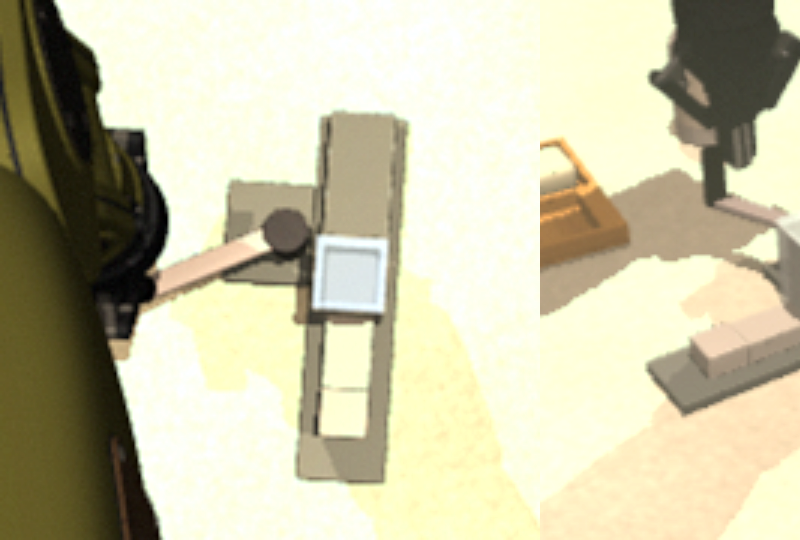

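The lever is at its stop (force rises with no motion), and the tablet lies on the deck at crop (344,412), i.e. image (315,287). I'll back off so the lever springs home with the fingers.

```bash
python3 -m handwheel '[[0,1.2,0,0,0,0],[0,1.2,0,0,0,0],[0,1.2,0,0,0,0],[0,1.2,0,0,0,0],[0,1.2,0,0,0,0],[0,1.2,0,0,0,0],[0,1.2,0,0,0,0],[0,1.2,0,0,0,0],[0,1.2,0,0,0,0],[0,1.2,0,0,0,0],[0,0,-4,0,0,0],[0,0,-4,0,0,0],[0,0,0,0,0,0]]'; python3 to.py D -.0845 0 .32; python3 - <<'E'
from h import *
p=unproj('top',(200+344/3-.3,150+412/3-.3),.03); print(p)
from ov import R
D=np.array([.5573,-.0005]); print('in D',R(.0555)@(p[:2]-D))
E
```

```text
time: 8.3
tool_pos: [0.6871, 0.1355, 0.3341]
tcp_rot: [0.002, 0.725, 0.689, 0.003]
ft_force: [-0.1, -0.8, -0.3]
opening: 0.001
gripper_force: 0.0
t 8.3 tool shift cm (now) [-14.187 -20.749   1.225] (after turn) [-14.299 -20.66    1.413] turn [ 0.008 -0.002  0.006] ft [-0.084 -0.839 -0.299] open 0.000510144664780851 gf 0.0
[0.47450256 0.00553826 0.03      ]
in D [-0.08300491  0.00143606]
```

```bash
python3 -m handwheel '[[-2.84,-4.12,0,-0.008,0.002,0.006],[-2.84,-4.12,0.3,0,0,0],[-2.84,-4.12,0.3,0,0,0],[-2.84,-4.12,0.3,0,0,0],[-2.84,-4.12,0.3,0,0,0],[0,0,0,0,0,0],[0,0,0,0,0,0]]' 5.5; python3 to.py D -.083 .0005 .192; python3 - <<'E'
from h import *
im=snap('top','t3')
for q in('tab0','lever'):
  for r in manip.regions_of(q,'top')[:4]: print(q,round(r['conf'],2),np.round(r['rect'],1))
E
```

```text
time: 9.18
tool_pos: [0.4725, 0.0047, 0.3161]
tcp_rot: [0.002, 0.727, 0.687, 0.004]
ft_force: [0.3, -0.3, -0.4]
opening: 0.647
gripper_force: 0.0
t 9.18 tool shift cm (now) [-0.024  0.083 12.413] (after turn) [ 0.005  0.192 12.412] turn [ 0.009 -0.002 -0.001] ft [ 0.304 -0.347 -0.419] open 0.646681745534485 gf 0.0
lever 0.91 [270.8 208.1  57.6  28.6]
```

```bash
python3 -m handwheel '[[0,0.15,4,0.009,-0.002,0],[0,0,4,0,0,0],[0,0,3,0,0,0],[0,0,1.4,0,0,0],[0,0,0,0,0,0]]'; python3 to.py D -.083 .0005 .192; python3 -m handwheel '[[0,0,0,0,0,0],[0,0,0,0,0,0],[0,0,0,0,0,0],[0,0,0,0,0,0]]' 2.5 40;  python3 -m handwheel '[[0,0,-2,0,0,0],[0,0,-3,0,0,0],[0,0,0,0,0,0]]'; python3 to.py T -.033 0 .27
```

```text
time: 9.95
tool_pos: [0.4713, 0.0052, 0.1898]
tcp_rot: [-0.004, 0.726, 0.687, -0.004]
ft_force: [-6.6, 0.1, -1.0]
opening: 0.647
gripper_force: 0.0
t 9.95 tool shift cm (now) [-0.045  0.319 -0.224] (after turn) [-0.044  0.321 -0.22 ] turn [-0.01  0.    0.  ] ft [-6.57   0.141 -1.023] open 0.6473937178137026 gf 0.0
time: 10.45
tool_pos: [0.4745, 0.0047, 0.1925]
tcp_rot: [0.0, 0.727, 0.687, 0.0]
ft_force: [0.8, 0.6, -0.6]
opening: 0.36
gripper_force: 39.7
time: 10.82
tool_pos: [0.4754, 0.0047, 0.2443]
tcp_rot: [0.002, 0.727, 0.687, 0.002]
ft_force: [0.2, -0.9, -0.2]
opening: 0.36
gripper_force: 39.7
t 10.82 tool shift cm (now) [-27.693  -3.995  -2.598] (after turn) [-27.48   -5.278  -2.57 ] turn [ 0.005 -0.    -0.046] ft [ 0.153 -0.858 -0.25 ] open 0.35999325600392224 gf 39.73473072052002
```

```bash
python3 -m handwheel '[[0,0,0,0.005,0,-0.046],[-4.58,-0.88,-0.4,0,0,0],[-4.58,-0.88,-0.4,0,0,0],[-4.58,-0.88,-0.4,0,0,0],[-4.58,-0.88,0,0,0,0],[-4.58,-0.88,0,0,0,0],[-4.58,-0.88,0,0,0,0],[0,0,0,0,0,0],[0,0,0,0,0,0]]'; python3 to.py T -.033 0 .188; python3 - <<'E'
from h import *
snap('side'); 
s=manip.camera('side'); cv2.imwrite('pics/s4.png',cv2.resize(np.clip(s[200:420,230:500,::-1].astype(float)*1.7,0,255).astype(np.uint8),None,fx=2.9,fy=2.7))
E
```

```text
time: 11.95
tool_pos: [0.418, -0.2692, 0.2537]
tcp_rot: [-0.003, 0.711, 0.703, -0.002]
ft_force: [-0.6, 0.5, -0.4]
opening: 0.366
gripper_force: 39.7
t 11.95 tool shift cm (now) [-0.048  0.238  6.568] (after turn) [-0.037  0.191  6.57 ] turn [-0.007 -0.002 -0.001] ft [-0.602  0.464 -0.373] open 0.36619499601807387 gf 39.71899151802063
```

View pics/s4.png

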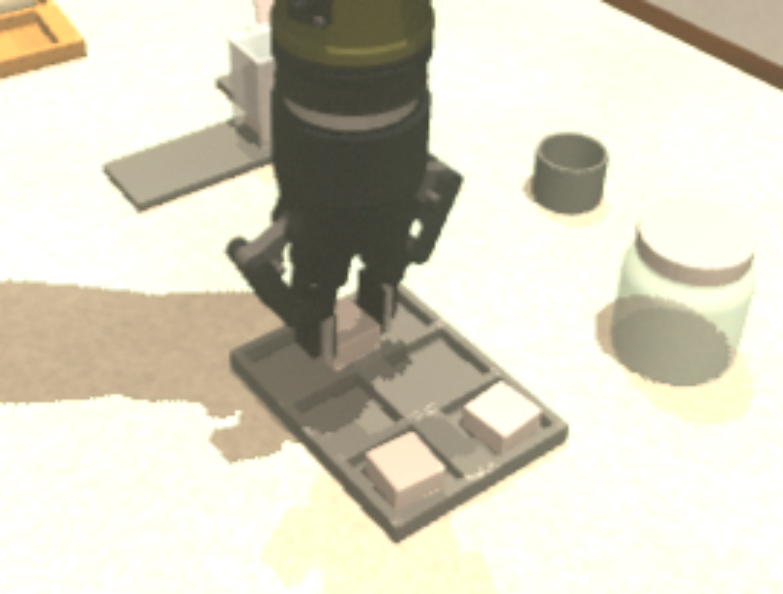

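The tablet is held squarely between the pads at crop (350,335), with the tray below it. I'll lower it, check, then release.

```bash
python3 -m handwheel '[[-0.05,0.19,3,0,0,0],[0,0,2,0,0,0],[0,0,1,0,0,0],[0,0,0.2,0,0,0],[0,0,0,0,0,0],[0,0,0,0,0,0]]'; python3 to.py T -.033 0 .187
```

```text
time: 12.8
tool_pos: [0.4204, -0.2703, 0.1932]
tcp_rot: [-0.001, 0.711, 0.704, -0.002]
ft_force: [0.2, 0.6, -0.3]
opening: 0.362
gripper_force: 39.7
t 12.8 tool shift cm (now) [ 0.069 -0.043  0.617] (after turn) [ 0.068 -0.046  0.617] turn [-0.005  0.001  0.   ] ft [ 0.228  0.649 -0.273] open 0.3615719637060333 gf 39.73514914512634
```

```bash
python3 -m handwheel '[[0,0,0.3,0,0,0],[0,0,0.25,0,0,0],[0,0,0,0,0,0],[0,0,0,0,0,0]]'; python3 -m handwheel '[[0,0,0,0,0,0],[0,0,0,0,0,0],[0,0,0,0,0,0],[0,0,-1,0,0,0],[0,0,-3,0,0,0],[0,0,-5,0,0,0],[0,0,-4,0,0,0],[0,0,0,0,0,0]]' 5.2; python3 to.py D .12 .14 .33
```

```text
time: 13.3
tool_pos: [0.42, -0.2702, 0.1872]
tcp_rot: [-0.002, 0.711, 0.704, -0.002]
ft_force: [-1.0, 0.9, 4.4]
opening: 0.359
gripper_force: 41.1
time: 14.3
tool_pos: [0.4221, -0.271, 0.321]
tcp_rot: [0.002, 0.711, 0.704, -0.001]
ft_force: [0.1, -0.2, -0.7]
opening: 0.609
gripper_force: 0.0
t 14.3 tool shift cm (now) [40.615 25.879 -1.048] (after turn) [41.755 24.004 -0.903] turn [0.001 0.004 0.046] ft [ 0.083 -0.237 -0.695] open 0.6088440624190232 gf 0.0
```

```bash
python3 -m handwheel '[[0,0,0,0,0,0.046],[4.64,2.67,-0.1,0,0,0],[4.64,2.67,-0.1,0,0,0],[4.64,2.67,-0.1,0,0,0],[4.64,2.67,-0.1,0,0,0],[4.64,2.67,-0.1,0,0,0],[4.64,2.67,-0.1,0,0,0],[4.64,2.67,-0.1,0,0,0],[4.64,2.67,-0.1,0,0,0],[4.64,2.67,-0.1,0,0,0],[0,0,0,0,0,0],[0,0,0,0,0,0]]' 0 30; python3 to.py D .12 .14 .251; python3 - <<'E'
from h import *
snap('top')
for q in('left0','cup'):
  for r in manip.regions_of(q,'top')[:5]: print(q,round(r['conf'],2),np.round(r['rect'],1))
E
```

```text
time: 15.8
tool_pos: [0.6834, 0.1333, 0.3231]
tcp_rot: [-0.003, 0.726, 0.687, -0.003]
ft_force: [-0.3, -0.6, -0.5]
opening: 0.002
gripper_force: 0.0
t 15.8 tool shift cm (now) [-0.045  0.213  7.21 ] (after turn) [-0.054  0.15   7.212] turn [-0.009  0.001 -0.   ] ft [-0.256 -0.576 -0.488] open 0.0018422246477949947 gf 0.0
left0 0.87 [482.1 281.4  17.1  16.4]
left0 0.86 [480.  316.2  16.3  19.1]
left0 0.56 [293.4 248.4  86.8 131.5]
cup 0.64 [408.9 184.4  25.6  27.6]
```

```bash
python3 - <<'E'
from h import *
s=manip.camera('top'); cv2.imwrite('pics/t5.png',cv2.resize(np.clip(s[150:340,280:520,::-1].astype(float)*1.6,0,255).astype(np.uint8),None,fx=3,fy=3))
E
```

```text
(no output)
```

View pics/t5.png

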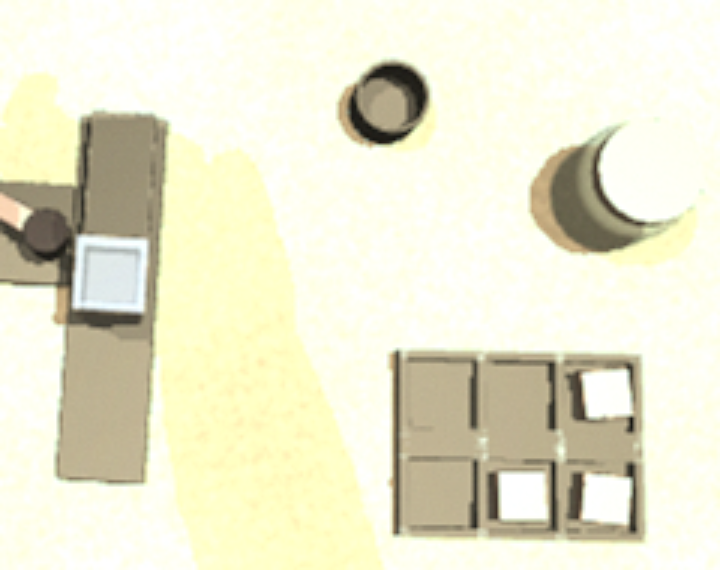

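Tablet 1 sits in its well at crop (525,495). The cup has been nudged to (389,102) in the crop. On to swing 2.

```bash
python3 -m handwheel '[[-0.05,0,3,-0.009,0,0],[0,0,3,0,0,0],[0,0,1.2,0,0,0],[0,-1,0,0,0,0],[0,-1,0,0,0,0],[0,-1,0,0,0,0],[0,-1,0,0,0,0],[0,-1,0,0,0,0],[0,-1,0,0,0,0],[0,-1,0,0,0,0],[0,-1,0,0,0,0],[0,-1,0,0,0,0],[0,-1,0,0,0,0],[0,-0.8,0,0,0,0],[0,-0.6,0,0,0,0],[0,-0.3,0,0,0,0],[0,-0.2,0,0,0,0],[0,0,0,0,0,0]]'; python3 to.py D .0075 .14 .251
```

```text
time: 18.25
tool_pos: [0.5718, 0.1383, 0.2554]
tcp_rot: [0.01, 0.727, 0.686, 0.007]
ft_force: [19.0, -7.4, -8.0]
opening: 0.003
gripper_force: 9.1
t 18.25 tool shift cm (now) [0.066 0.064 0.438] (after turn) [0.064 0.075 0.436] turn [ 0.024  0.004 -0.003] ft [18.957 -7.426 -7.977] open 0.003237414856854539 gf 9.053779542446136
```

```bash
python3 -m handwheel '[[0,1.2,0,0,0,0],[0,1.2,0,0,0,0],[0,1.2,0,0,0,0],[0,1.2,0,0,0,0],[0,1.2,0,0,0,0],[0,1.2,0,0,0,0],[0,1.2,0,0,0,0],[0,1.2,0,0,0,0],[0,1.2,0,0,0,0],[0,1.2,0,0,0,0],[0,0,-4,0,0,0],[0,0,-4,0,0,0],[0,0,0,0,0,0]]'; python3 -m handwheel '[[-2.84,-4.12,0.2,0,0,0],[-2.84,-4.12,0.3,0,0,0],[-2.84,-4.12,0.3,0,0,0],[-2.84,-4.12,0.3,0,0,0],[-2.84,-4.12,0.3,0,0,0],[0,0,0,0,0,0],[0,0,0,0,0,0]]' 5.5; python3 to.py D -.083 .0005 .192; python3 - <<'E'
from h import *
from ov import R
snap('side')
for q in('tab0',):
  for r in manip.regions_of(q,'side')[:4]: print(q,round(r['conf'],2),np.round(r['rect'],1), 'exp',proj('side',(.4745,.005,.02)))
s=manip.camera('side'); cv2.imwrite('pics/s6.png',np.hstack([cv2.resize(np.clip(s[190:300,220:400,::-1].astype(float)*1.7,0,255).astype(np.uint8),None,fx=4,fy=4)]))
E
```

```text
time: 19.88
tool_pos: [0.6863, 0.1331, 0.3369]
tcp_rot: [0.003, 0.727, 0.687, 0.004]
ft_force: [-0.2, 0.0, -0.6]
opening: 0.001
gripper_force: 0.0
time: 20.75
tool_pos: [0.4716, 0.0026, 0.3178]
tcp_rot: [0.001, 0.727, 0.687, 0.001]
ft_force: [-0.2, -0.5, 0.9]
opening: 0.642
gripper_force: 0.0
t 20.75 tool shift cm (now) [ 0.215  0.232 12.578] (after turn) [ 0.218  0.279 12.577] turn [ 0.004 -0.    -0.001] ft [-0.198 -0.492  0.933] open 0.642398215682372 gf 0.0
tab0 0.69 [290.1 253.6  21.5  21.8] exp [291.5067215  256.68273216]
tab0 0.67 [349.6 351.3  27.5  31.4] exp [291.5067215  256.68273216]
tab0 0.52 [321.6 192.9   9.7  30.7] exp [291.5067215  256.68273216]
tab0 0.45 [229.4 207.1  61.9  43.9] exp [291.5067215  256.68273216]
```

View pics/s6.png

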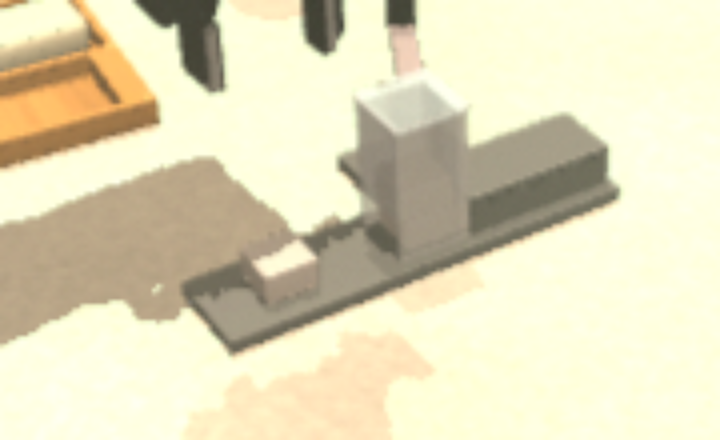

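Tablet 2 lies at the outlet, crop (285,272), as before. I'll grasp it.

```bash
python3 -m handwheel '[[0.2,0.25,4,0,0,0],[0,0,4,0,0,0],[0,0,3,0,0,0],[0,0,1.5,0,0,0],[0,0,0,0,0,0],[0,0,0,0,0,0]]'; python3 -m handwheel '[[0,0,0,0,0,0],[0,0,0,0,0,0],[0,0,0,0,0,0],[0,0,0,0,0,0]]' 2.5 40;  python3 -m handwheel '[[0,0,-2,0,0,0],[0,0,-3,0,0,0],[0,0,0,0,0,0]]'; python3 to.py T .033 0 .25
```

```text
time: 21.65
tool_pos: [0.4712, 0.005, 0.1907]
tcp_rot: [-0.003, 0.726, 0.687, -0.003]
ft_force: [-6.4, 0.0, -1.8]
opening: 0.642
gripper_force: 0.0
time: 22.15
tool_pos: [0.4748, 0.0045, 0.1931]
tcp_rot: [0.002, 0.727, 0.687, 0.002]
ft_force: [0.7, 0.3, -0.0]
opening: 0.359
gripper_force: 39.9
time: 22.52
tool_pos: [0.4756, 0.0044, 0.245]
tcp_rot: [0.003, 0.727, 0.687, 0.003]
ft_force: [0.8, 0.4, 0.3]
opening: 0.362
gripper_force: 39.9
t 22.52 tool shift cm (now) [-27.363   2.574  -0.486] (after turn) [-27.452   1.306  -0.501] turn [ 0.009 -0.    -0.046] ft [0.755 0.442 0.298] open 0.3622670941850947 gf 39.906309843063354
```

```bash
python3 -m handwheel '[[0,0,0,0.005,0,-0.046],[-4.58,0.2,-0.2,0,0,0],[-4.58,0.2,-0.2,0,0,0],[-4.58,0.2,-0.2,0,0,0],[-4.58,0.2,0,0,0,0],[-4.58,0.2,0,0,0,0],[-4.55,0.2,0,0,0,0],[0,0,0,0,0,0],[0,0,0,0,0,0]]'; python3 to.py T .033 0 .188
```

```text
time: 23.65
tool_pos: [0.4827, -0.2699, 0.2479]
tcp_rot: [-0.002, 0.711, 0.703, -0.001]
ft_force: [0.4, -0.7, -0.9]
opening: 0.366
gripper_force: 39.9
t 23.65 tool shift cm (now) [-0.038  0.34   5.993] (after turn) [-0.03   0.319  5.995] turn [-0.003 -0.001 -0.001] ft [ 0.395 -0.685 -0.914] open 0.36622565259649265 gf 39.89106059074402
```

```bash
python3 -m handwheel '[[-0.03,0.2,3,0,0,0],[0,0,1.5,0,0,0],[0,0,0.8,0,0,0],[0,0,0.3,0,0,0],[0,0,0.3,0,0,0],[0,0,0.1,0,0,0],[0,0,0,0,0,0],[0,0,0,0,0,0]]'; python3 to.py T .033 0 .188
```

```text
time: 24.65
tool_pos: [0.4852, -0.2706, 0.1891]
tcp_rot: [-0.0, 0.711, 0.704, -0.001]
ft_force: [-0.4, -0.2, -0.1]
opening: 0.361
gripper_force: 39.9
t 24.65 tool shift cm (now) [0.036 0.07  0.114] (after turn) [0.036 0.069 0.114] turn [-0.002  0.    -0.   ] ft [-0.375 -0.161 -0.102] open 0.3613569081933627 gf 39.89864230155945
```

Bottom is about 1 mm above the floor: one last small step down, then release.

```bash
python3 -m handwheel '[[0,0,0.12,0,0,0],[0,0,0,0,0,0]]'; python3 -m handwheel '[[0,0,0,0,0,0],[0,0,0,0,0,0],[0,0,0,0,0,0],[0,0,-1,0,0,0],[0,0,-3,0,0,0],[0,0,-5,0,0,0],[0,0,-4,0,0,0],[0,0,0,0,0,0]]' 4.8; python3 to.py D .12 .14 .33
```

```text
time: 24.9
tool_pos: [0.4852, -0.2706, 0.1878]
tcp_rot: [-0.0, 0.711, 0.704, -0.001]
ft_force: [0.9, -1.1, 1.6]
opening: 0.361
gripper_force: 40.5
time: 25.9
tool_pos: [0.4868, -0.2712, 0.3221]
tcp_rot: [0.003, 0.711, 0.704, 0.0]
ft_force: [0.5, -0.3, 1.2]
opening: 0.562
gripper_force: 0.0
t 25.9 tool shift cm (now) [40.578 19.412 -0.85 ] (after turn) [41.423 17.541 -0.787] turn [0.006 0.004 0.046] ft [ 0.505 -0.335  1.239] open 0.5624580472844929 gf 0.0
```

```bash
python3 -m handwheel '[[0,0,0,0.004,0.003,0.046],[4.6,1.95,-0.1,0,0,0],[4.6,1.95,-0.1,0,0,0],[4.6,1.95,-0.1,0,0,0],[4.6,1.95,-0.1,0,0,0],[4.6,1.95,-0.1,0,0,0],[4.6,1.95,-0.1,0,0,0],[4.6,1.95,-0.1,0,0,0],[4.6,1.95,-0.1,0,0,0],[4.6,1.95,-0.1,0,0,0],[0,0,0,0,0,0],[0,0,0,0,0,0]]' 0 30; python3 to.py D .12 .14 .251; python3 - <<'E'
from h import *
snap('top','t7')
for q in('tab0','cup'):
  for r in manip.regions_of(q,'top')[:6]: print(q,round(r['conf'],2),np.round(r['rect'],1))
E
```

```text
time: 27.4
tool_pos: [0.6833, 0.1329, 0.3255]
tcp_rot: [-0.004, 0.726, 0.687, -0.002]
ft_force: [-0.0, -0.2, 0.4]
opening: 0.0
gripper_force: 0.0
t 27.4 tool shift cm (now) [-0.031  0.226  7.452] (after turn) [-0.02   0.164  7.454] turn [-0.008 -0.002 -0.   ] ft [-0.038 -0.172  0.396] open 0.00016588900770811907 gf 0.0
tab0 0.54 [452.9 284.8  20.5  20.2]
tab0 0.52 [451.9 316.2  21.8  13.8]
cup 0.8 [409.  183.6  23.8  29.1]
```

Both placed tablets are found at (453,285) and (452,316). Swing 3.

```bash
python3 -m handwheel '[[-0.05,0,3,-0.008,0,0],[0,0,3,0,0,0],[0,0,1.3,0,0,0],[0,-1,0,0,0,0],[0,-1,0,0,0,0],[0,-1,0,0,0,0],[0,-1,0,0,0,0],[0,-1,0,0,0,0],[0,-1,0,0,0,0],[0,-1,0,0,0,0],[0,-1,0,0,0,0],[0,-1,0,0,0,0],[0,-1,0,0,0,0],[0,-0.8,0,0,0,0],[0,-0.6,0,0,0,0],[0,-0.3,0,0,0,0],[0,-0.2,0,0,0,0],[0,0,0,0,0,0]]'; python3 to.py D .0075 .14 .251
```

```text
time: 29.8
tool_pos: [0.5717, 0.1382, 0.2567]
tcp_rot: [0.009, 0.727, 0.686, 0.008]
ft_force: [19.0, -7.7, -8.3]
opening: -0.002
gripper_force: 9.4
t 29.8 tool shift cm (now) [0.077 0.068 0.577] (after turn) [0.076 0.082 0.575] turn [ 0.024  0.001 -0.003] ft [19.046 -7.654 -8.285] open -0.0018685733842967415 gf 9.369345903396606
```

```bash
python3 -m handwheel '[[0,1.2,0,0,0,0],[0,1.2,0,0,0,0],[0,1.2,0,0,0,0],[0,1.2,0,0,0,0],[0,1.2,0,0,0,0],[0,1.2,0,0,0,0],[0,1.2,0,0,0,0],[0,1.2,0,0,0,0],[0,1.2,0,0,0,0],[0,1.2,0,0,0,0],[0,0,-4,0,0,0],[0,0,-4,0,0,0],[0,0,0,0,0,0]]'; python3 -m handwheel '[[-2.8,-4.1,0.2,0,0,0],[-2.8,-4.1,0.3,0,0,0],[-2.8,-4.1,0.3,0,0,0],[-2.8,-4.1,0.3,0,0,0],[-2.8,-4.1,0.3,0,0,0],[0,0,0,0,0,0],[0,0,0,0,0,0]]' 4.8; python3 to.py D -.083 .0005 .192; python3 - <<'E'
from h import *
snap('side')
for r in manip.regions_of('tab0','side')[:5]: print(round(r['conf'],2),np.round(r['rect'],1))
s=manip.camera('side'); cv2.imwrite('pics/s8.png',np.hstack([cv2.resize(np.clip(s[190:300,220:400,::-1].astype(float)*1.7,0,255).astype(np.uint8),None,fx=4,fy=4)]))
E
```

```text
time: 31.42
tool_pos: [0.6861, 0.1328, 0.3381]
tcp_rot: [0.002, 0.727, 0.687, 0.005]
ft_force: [0.5, -0.5, 0.4]
opening: 0.002
gripper_force: 0.0
time: 32.3
tool_pos: [0.4724, 0.0042, 0.3189]
tcp_rot: [-0.0, 0.727, 0.687, 0.002]
ft_force: [0.8, -0.6, 0.6]
opening: 0.56
gripper_force: 0.0
t 32.3 tool shift cm (now) [ 0.014  0.165 12.688] (after turn) [ 0.052  0.198 12.687] turn [ 0.003 -0.003 -0.001] ft [ 0.753 -0.608  0.62 ] open 0.5596747190290278 gf 0.0
0.93 [349.5 351.1  25.7  24.9]
0.84 [379.4 331.9  28.8  25.7]
0.49 [290.8 256.5  20.1  22.6]
```

View pics/s8.png

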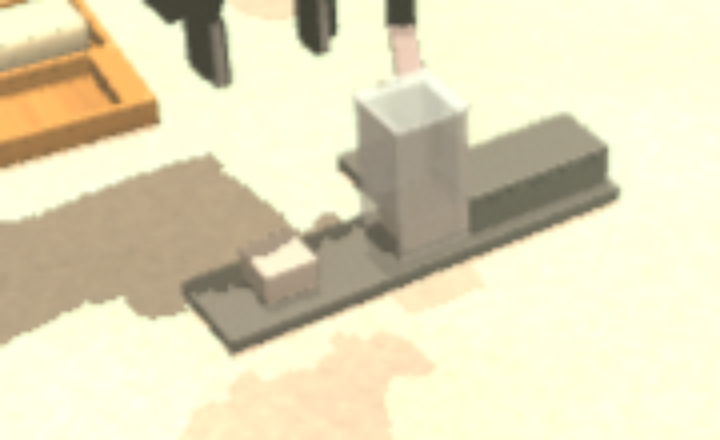

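Tablet 3 lies at the outlet, crop (285,270).

```bash
python3 -m handwheel '[[0.03,0.18,4,0,0,0],[0,0,4,0,0,0],[0,0,3,0,0,0],[0,0,1.6,0,0,0],[0,0,0,0,0,0],[0,0,0,0,0,0]]'; python3 -m handwheel '[[0,0,0,0,0,0],[0,0,0,0,0,0],[0,0,0,0,0,0],[0,0,0,0,0,0]]' 2.5 40;  python3 -m handwheel '[[0,0,-2,0,0,0],[0,0,-3,0,0,0],[0,0,0,0,0,0]]'; python3 to.py T .033 0.052 .25
```

```text
time: 33.2
tool_pos: [0.4726, 0.0052, 0.192]
tcp_rot: [-0.002, 0.726, 0.687, -0.0]
ft_force: [-5.8, 1.0, 0.0]
opening: 0.56
gripper_force: 0.0
time: 33.7
tool_pos: [0.475, 0.0047, 0.1934]
tcp_rot: [0.001, 0.727, 0.687, 0.002]
ft_force: [0.9, -0.1, 1.1]
opening: 0.356
gripper_force: 40.1
time: 34.08
tool_pos: [0.4755, 0.0045, 0.245]
tcp_rot: [0.002, 0.727, 0.687, 0.004]
ft_force: [0.7, 0.5, -0.1]
opening: 0.363
gripper_force: 40.0
t 34.08 tool shift cm (now) [-22.18    2.342  -0.552] (after turn) [-22.266   1.313  -0.503] turn [ 0.007 -0.003 -0.046] ft [ 0.744  0.461 -0.105] open 0.3627188633127845 gf 39.95593249797821
```

```bash
python3 -m handwheel '[[0,0,0,0.005,0,-0.046],[-4.45,0.25,-0.2,0,0,0],[-4.45,0.25,-0.2,0,0,0],[-4.45,0.25,-0.1,0,0,0],[-4.45,0.25,0,0,0,0],[-4.45,0.25,0,0,0,0],[0,0,0,0,0,0],[0,0,0,0,0,0]]'; python3 to.py T .033 0.052 .188
```

```text
time: 35.08
tool_pos: [0.4838, -0.2177, 0.2464]
tcp_rot: [-0.003, 0.711, 0.703, -0.0]
ft_force: [-0.2, 0.8, -0.4]
opening: 0.36
gripper_force: 39.9
t 35.08 tool shift cm (now) [-0.073  0.292  5.841] (after turn) [-0.05   0.265  5.842] turn [-0.005 -0.004 -0.   ] ft [-0.154  0.819 -0.403] open 0.36017345086418273 gf 39.93822634220123
```

```bash
python3 -m handwheel '[[0,0.3,3,0,0,0],[0,0,1.5,0,0,0],[0,0,0.8,0,0,0],[0,0,0.2,0,0,0],[0,0,0,0,0,0],[0,0,0,0,0,0]]'; python3 to.py T .033 0.052 .188
```

```text
time: 35.83
tool_pos: [0.4875, -0.2181, 0.193]
tcp_rot: [-0.001, 0.711, 0.704, 0.0]
ft_force: [-0.4, -0.1, -1.2]
opening: 0.359
gripper_force: 40.0
t 35.83 tool shift cm (now) [-0.019 -0.107  0.495] (after turn) [-0.018 -0.108  0.495] turn [-0.002 -0.002 -0.   ] ft [-0.431 -0.053 -1.164] open 0.35947062162651794 gf 39.952372312545776
```

```bash
python3 -m handwheel '[[0,-0.1,0.3,0,0,0],[0,0,0.2,0,0,0],[0,0,0,0,0,0],[0,0,0,0,0,0]]'; python3 -m handwheel '[[0,0,0,0,0,0],[0,0,0,0,0,0],[0,0,0,0,0,0],[0,0,-1,0,0,0],[0,0,-3,0,0,0],[0,0,-5,0,0,0],[0,0,-4,0,0,0],[0,0,0,0,0,0]]' 4.8; python3 to.py D .12 .14 .33
```

```text
time: 36.33
tool_pos: [0.486, -0.218, 0.1884]
tcp_rot: [-0.002, 0.711, 0.703, 0.0]
ft_force: [-3.0, 0.9, 9.0]
opening: 0.363
gripper_force: 40.9
time: 37.33
tool_pos: [0.488, -0.2189, 0.3215]
tcp_rot: [0.002, 0.711, 0.704, 0.001]
ft_force: [0.4, -0.2, -0.5]
opening: 0.562
gripper_force: 0.0
t 37.33 tool shift cm (now) [35.35  19.338 -0.78 ] (after turn) [36.193 17.707 -0.849] turn [0.005 0.001 0.045] ft [ 0.393 -0.177 -0.532] open 0.5619578896383343 gf 0.0
```

```bash
python3 -m handwheel '[[0,0,0,0.004,0.003,0.046],[4.53,2.23,-0.1,0,0,0],[4.53,2.23,-0.1,0,0,0],[4.53,2.23,-0.1,0,0,0],[4.53,2.23,-0.1,0,0,0],[4.53,2.23,-0.1,0,0,0],[4.53,2.23,-0.1,0,0,0],[4.53,2.23,-0.1,0,0,0],[4.53,2.23,-0.1,0,0,0],[0,0,0,0,0,0],[0,0,0,0,0,0]]' 0 30; python3 to.py D .12 .14 .251; python3 - <<'E'
from h import *
a=snap('top'); 
for r in manip.regions_of('tab0','top')[:6]: print(round(r['conf'],2),np.round(r['rect'],1))
s=snap('side'); o=cv2.imread('pics/side0.png')[:,:,::-1]
f=lambda i:cv2.resize(np.clip(i[195:275,295:385,::-1].astype(float)*1.7,0,255).astype(np.uint8),None,fx=4,fy=4)
b=cv2.resize(np.clip(a[255:335,400:500,::-1].astype(float)*1.6,0,255).astype(np.uint8),(400,270),interpolation=2)
top=np.hstack([f(o),f(s)]); can=np.zeros((600,720,3),np.uint8); can[:320,:720]=top; can[325:595,:400]=b; cv2.imwrite('pics/m9.png',can)
E
```

```text
time: 38.7
tool_pos: [0.6844, 0.1334, 0.3247]
tcp_rot: [-0.005, 0.726, 0.687, -0.002]
ft_force: [0.0, -0.4, 0.1]
opening: 0.001
gripper_force: 0.0
t 38.7 tool shift cm (now) [-0.111  0.125  7.371] (after turn) [-0.079  0.053  7.372] turn [-0.01  -0.004 -0.   ] ft [ 0.    -0.402  0.066] open 0.0009113776424659062 gf 0.0
0.86 [453.1 284.6  18.5  15.7]
0.59 [452.1 314.4  18.5  16.1]
0.56 [426.  282.1  16.7  16.4]
```

View pics/m9.png

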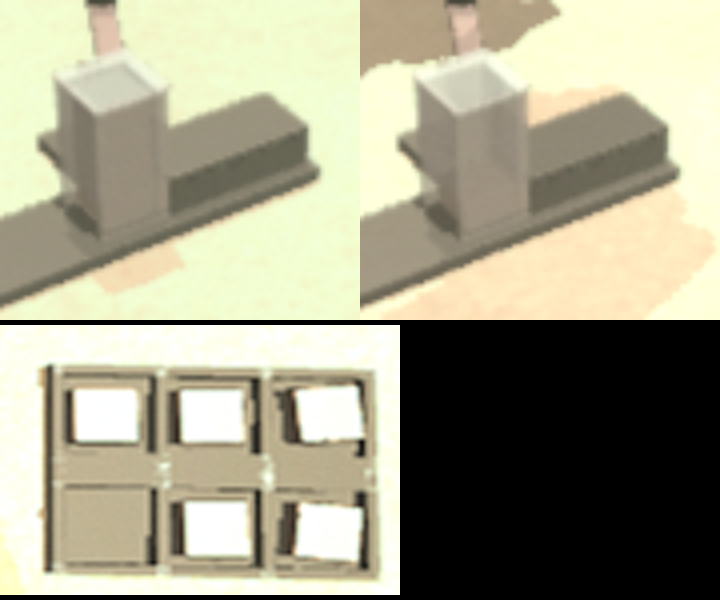

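Five wells are filled and the bottom-left one is empty. At the start the stack reached almost to the cap, so a fourth tablet is likely. Swing 4.

```bash
python3 -m handwheel '[[-0.1,0,3,-0.009,0,0],[0,0,3,0,0,0],[0,0,1.3,0,0,0],[0,-1,0,0,0,0],[0,-1,0,0,0,0],[0,-1,0,0,0,0],[0,-1,0,0,0,0],[0,-1,0,0,0,0],[0,-1,0,0,0,0],[0,-1,0,0,0,0],[0,-1,0,0,0,0],[0,-1,0,0,0,0],[0,-1,0,0,0,0],[0,-0.8,0,0,0,0],[0,-0.6,0,0,0,0],[0,-0.4,0,0,0,0],[0,-0.2,0,0,0,0],[0,0,0,0,0,0]]'; python3 to.py D .0075 .14 .251
```

```text
time: 41.1
tool_pos: [0.5718, 0.1384, 0.2559]
tcp_rot: [0.008, 0.727, 0.686, 0.009]
ft_force: [20.2, -8.1, -8.6]
opening: -0.003
gripper_force: 9.5
t 41.1 tool shift cm (now) [0.054 0.062 0.49 ] (after turn) [0.055 0.073 0.489] turn [ 0.024 -0.001 -0.003] ft [20.203 -8.12  -8.621] open -0.0026182921191265428 gf 9.486131072044373
```

```bash
python3 -m handwheel '[[0,1.2,0,0,0,0],[0,1.2,0,0,0,0],[0,1.2,0,0,0,0],[0,1.2,0,0,0,0],[0,1.2,0,0,0,0],[0,1.2,0,0,0,0],[0,1.2,0,0,0,0],[0,1.2,0,0,0,0],[0,1.2,0,0,0,0],[0,1.2,0,0,0,0],[0,0,-4,0,0,0],[0,0,-4,0,0,0],[0,0,0,0,0,0]]'; python3 -m handwheel '[[-2.8,-4.1,0.2,0,0,0],[-2.8,-4.1,0.3,0,0,0],[-2.8,-4.1,0.3,0,0,0],[-2.8,-4.1,0.3,0,0,0],[-2.8,-4.1,0.3,0,0,0],[0,0,0,0,0,0],[0,0,0,0,0,0]]' 4.8; python3 to.py D -.083 .0005 .192; python3 - <<'E'
from h import *
snap('side')
for r in manip.regions_of('tab0','side')[:5]: print(round(r['conf'],2),np.round(r['rect'],1))
s=manip.camera('side'); cv2.imwrite('pics/s10.png',np.hstack([cv2.resize(np.clip(s[190:300,220:400,::-1].astype(float)*1.7,0,255).astype(np.uint8),None,fx=4,fy=4)]))
E
```

```text
time: 42.72
tool_pos: [0.6862, 0.1328, 0.3374]
tcp_rot: [0.001, 0.727, 0.687, 0.006]
ft_force: [1.3, -0.2, -0.1]
opening: 0.0
gripper_force: 0.0
time: 43.6
tool_pos: [0.4725, 0.0043, 0.3178]
tcp_rot: [-0.001, 0.727, 0.687, 0.003]
ft_force: [1.2, 1.0, 1.0]
opening: 0.56
gripper_force: 0.0
t 43.6 tool shift cm (now) [-0.032  0.158 12.578] (after turn) [ 0.041  0.189 12.577] turn [ 0.002 -0.006 -0.001] ft [1.175 1.034 1.041] open 0.5599087548077376 gf 0.0
0.89 [361.1 315.1  22.4  24.4]
0.81 [380.8 333.6  31.2  25.9]
0.67 [348.8 351.5  23.3  27.7]
0.48 [289.9 256.8  21.4  15.4]
```

View pics/s10.png

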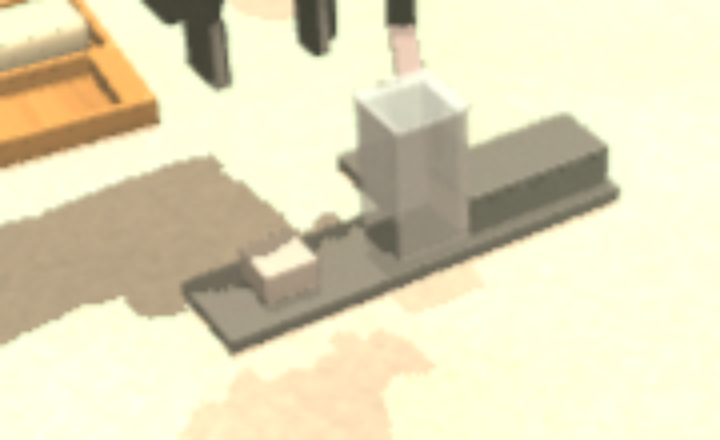

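The fourth tablet lies at the outlet, crop (285,270), and the magazine is now empty (the deck shows through its base).

```bash
python3 -m handwheel '[[0.03,0.1,4,0,-0.005,0],[0,0,4,0,0,0],[0,0,3,0,0,0],[0,0,1.5,0,0,0],[0,0,0,0,0,0],[0,0,0,0,0,0]]'; python3 -m handwheel '[[0,0,0,0,0,0],[0,0,0,0,0,0],[0,0,0,0,0,0],[0,0,0,0,0,0]]' 2.5 40;  python3 -m handwheel '[[0,0,-2,0,0,0],[0,0,-3,0,0,0],[0,0,0,0,0,0]]'; python3 to.py T -.033 0.052 .25
```

```text
time: 44.5
tool_pos: [0.4725, 0.0051, 0.1924]
tcp_rot: [-0.001, 0.726, 0.687, -0.0]
ft_force: [-5.4, 0.9, -0.7]
opening: 0.558
gripper_force: 0.0
time: 45.0
tool_pos: [0.4749, 0.0048, 0.1939]
tcp_rot: [0.002, 0.727, 0.687, 0.002]
ft_force: [2.0, 0.6, 3.9]
opening: 0.363
gripper_force: 40.1
time: 45.38
tool_pos: [0.4743, 0.0047, 0.2445]
tcp_rot: [0.002, 0.727, 0.687, 0.002]
ft_force: [0.9, -0.2, 0.7]
opening: 0.358
gripper_force: 39.8
t 45.38 tool shift cm (now) [-22.499  -4.13   -0.585] (after turn) [-22.285  -5.165  -0.547] turn [ 0.006 -0.001 -0.046] ft [ 0.893 -0.194  0.715] open 0.3583950777845587 gf 39.75539803504944
```

```bash
python3 -m handwheel '[[0,0,0,0.005,0,-0.046],[-4.45,-1,-0.2,0,0,0],[-4.45,-1,-0.2,0,0,0],[-4.45,-1,-0.1,0,0,0],[-4.45,-1,0,0,0,0],[-4.45,-1,0,0,0,0],[0,0,0,0,0,0],[0,0,0,0,0,0]]'; python3 to.py T -.033 0.052 .188
```

```text
time: 46.38
tool_pos: [0.4205, -0.2168, 0.247]
tcp_rot: [-0.002, 0.711, 0.703, -0.001]
ft_force: [-0.8, 0.3, 0.1]
opening: 0.361
gripper_force: 39.7
t 46.38 tool shift cm (now) [-0.086  0.017  5.904] (after turn) [-0.074 -0.011  5.904] turn [-0.005 -0.002 -0.001] ft [-0.76   0.268  0.139] open 0.36081491267288873 gf 39.74449574947357
```

```bash
python3 -m handwheel '[[-0.07,-0.1,3,0,0,0],[0,0,1.5,0,0,0],[0,0,0.8,0,0,0],[0,0,0.3,0,0,0],[0,0,0,0,0,0],[0,0,0,0,0,0]]'; python3 to.py T -.033 0.052 .188
```

```text
time: 47.12
tool_pos: [0.4203, -0.2179, 0.1924]
tcp_rot: [-0.001, 0.711, 0.704, -0.001]
ft_force: [0.3, -0.1, -0.1]
opening: 0.359
gripper_force: 39.8
t 47.12 tool shift cm (now) [0.036 0.014 0.442] (after turn) [0.036 0.014 0.442] turn [-0.002 -0.     0.   ] ft [ 0.269 -0.13  -0.107] open 0.358991527798131 gf 39.75563049316406
```

```bash
python3 -m handwheel '[[0,0,0.2,0,0,0],[0,0,0.2,0,0,0],[0,0,0,0,0,0],[0,0,0,0,0,0]]'; python3 -m handwheel '[[0,0,0,0,0,0],[0,0,0,0,0,0],[0,0,0,0,0,0],[0,0,-1,0,0,0],[0,0,-3,0,0,0],[0,0,-5,0,0,0],[0,0,-4,0,0,0],[0,0,0,0,0,0]]' 4.8; python3 to.py D .12 .14 .33; python3 - <<'E'
from h import *
im=snap('top'); s=snap('side')
for cam in('top','side'):
  for r in manip.regions_of('cup',cam)[:3]:
    m=r['pixels'].astype(np.uint8); c=max(cv2.findContours(m,0,1)[0],key=cv2.contourArea)
    print(cam,round(r['conf'],2),np.round(r['rect'],1),cv2.minEnclosingCircle(c))
cv2.imwrite('pics/c11.png',np.hstack([cv2.resize(np.clip(i[y:y+50,x:x+50,::-1].astype(float)*1.7,0,255).astype(np.uint8),None,fx=8,fy=8) for i,x,y in((im,385,160),(s,395,235))]))
E
```

```text
time: 47.62
tool_pos: [0.42, -0.218, 0.1889]
tcp_rot: [-0.001, 0.711, 0.703, -0.001]
ft_force: [-1.7, 0.4, 9.9]
opening: 0.361
gripper_force: 40.7
time: 48.62
tool_pos: [0.4217, -0.2187, 0.3218]
tcp_rot: [0.003, 0.711, 0.704, 0.0]
ft_force: [0.3, -0.3, -0.3]
opening: 0.559
gripper_force: 0.0
t 48.62 tool shift cm (now) [35.39  25.965 -0.828] (after turn) [36.536 24.325 -0.823] turn [0.004 0.003 0.045] ft [ 0.285 -0.261 -0.321] open 0.5590214250958443 gf 0.0
top 0.68 [408.  185.7  27.3  29.8] ((409.17742919921875, 183.14515686035156), 14.214609146118164)
top 0.29 [174.1 293.6  92.9  63.8] ((172.5, 291.5), 50.04507827758789)
side 0.95 [428.5 264.1  28.8  31.8] ((425.73077392578125, 263.2884521484375), 16.012163162231445)
side 0.23 [465.8 306.6  48.3  75.5] ((466.87127685546875, 307.5149230957031), 34.73145294189453)
```

View pics/c11.png

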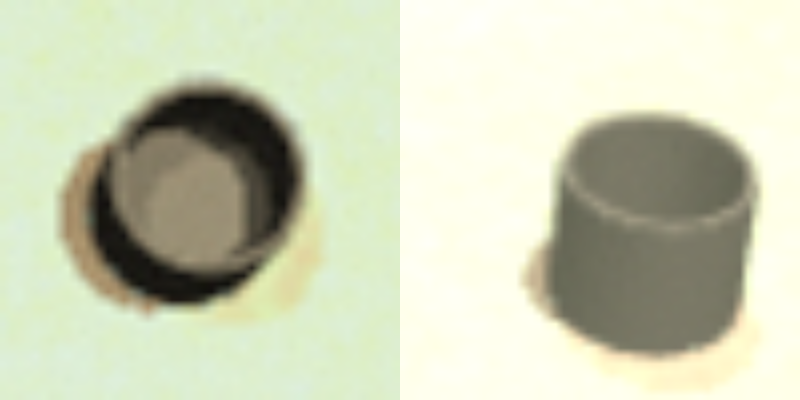

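The cup stands upright, with the rim centre at (410.6,181.3) in top and (426.8,255.9) in side.

```bash
python3 - <<'E'
from h import *
a=unproj('top',(410.6,181.3),.042);b=unproj('side',(426.8,255.9),.042);print(a,b)
E
python3 to.py W .678 -.188 .3
```

```text
[ 0.6846792  -0.18801075  0.042     ] [ 0.68035676 -0.18497434  0.042     ]
t 48.83 tool shift cm (now) [ 3.213 25.81   1.564] (after turn) [ 2.959 25.832  1.691] turn [-0.005 -0.002 -0.01 ] ft [-0.422  0.444 -0.656] open 0.5617212879409772 gf 0.0
```

```bash
python3 -m handwheel '[[0.52,4.38,0.2,0,0,0],[0.52,4.38,0.2,0,0,0],[0.52,4.38,0.2,0,0,0],[0.52,4.38,0.2,0,0,0],[0.52,4.38,0.2,0,0,0],[0.52,4.38,0.2,0,0,0],[0,0,0,0,0,0],[0,0,0,0,0,0]]' 7.8; python3 to.py W .683 -.187 .192
```

```text
time: 49.82
tool_pos: [0.6825, -0.1892, 0.3031]
tcp_rot: [-0.003, 0.711, 0.704, -0.002]
ft_force: [-0.1, 0.6, -0.4]
opening: 0.914
gripper_force: 0.0
t 49.83 tool shift cm (now) [ 0.208  0.132 11.108] (after turn) [ 0.222  0.053 11.109] turn [-0.007 -0.001 -0.01 ] ft [-0.128  0.585 -0.356] open 0.9144499347656123 gf 0.0
```

```bash
python3 -m handwheel '[[0.2,0.05,3,0,0,0],[0,0,3,0,0,0],[0,0,3,0,0,0],[0,0,1.5,0,0,0],[0,0,0.5,0,0,0],[0,0,0,0,0,0],[0,0,0,0,0,0]]'; python3 -m handwheel '[[0,0,0,0,0,0],[0,0,0,0,0,0],[0,0,0,0,0,0],[0,0,0,0,0,0]]' 4 45; python3 to.py C 0 0 .26; python3 -m handwheel '[[0,0,-2,0,0,0],[0,0,-3,0,0,0],[0,0,-4,0,0,0],[0,0,0,0,0,0]]';  python3 to.py C 0 0 .26
```

```text
time: 50.7
tool_pos: [0.6841, -0.1875, 0.1965]
tcp_rot: [-0.0, 0.711, 0.704, -0.0]
ft_force: [0.7, -0.6, -0.3]
opening: 0.912
gripper_force: 0.0
time: 51.2
tool_pos: [0.684, -0.1874, 0.1963]
tcp_rot: [-0.0, 0.711, 0.704, -0.0]
ft_force: [-0.9, 0.5, 6.6]
opening: 0.567
gripper_force: 46.9
t 51.2 tool shift cm (now) [ 42.616 -22.839  -6.341] (after turn) [ 40.259 -26.77   -6.367] turn [-0.001  0.     0.095] ft [-0.86   0.465  6.647] open 0.56727086633334 gf 46.93220637738705
time: 51.7
tool_pos: [0.6852, -0.1877, 0.2889]
tcp_rot: [0.002, 0.711, 0.704, 0.001]
ft_force: [1.3, 0.2, -0.8]
opening: 0.566
gripper_force: 46.7
t 51.7 tool shift cm (now) [ 42.648 -22.959   2.749] (after turn) [ 40.276 -26.89    2.889] turn [0.004 0.001 0.095] ft [ 1.336  0.203 -0.759] open 0.5662905831159725 gf 46.71459060162306
```

```bash
python3 -m handwheel '[[0,0,-4,0.004,0,0.095],[4.47,-2.99,0,0,0,0],[4.47,-2.99,0,0,0,0],[4.47,-2.99,0,0,0,0],[4.47,-2.99,0,0,0,0],[4.47,-2.99,0,0,0,0],[4.47,-2.99,0,0,0,0],[4.47,-2.99,0,0,0,0],[4.47,-2.99,0,0,0,0],[4.47,-2.99,0,0,0,0],[0,0,0,0,0,0],[0,0,0,0,0,0]]'; python3 to.py C 0 0 .23; python3 - <<'E'
from h import *
s=manip.camera('side'); cv2.imwrite('pics/s12.png',cv2.resize(np.clip(s[60:260,150:400,::-1].astype(float)*1.7,0,255).astype(np.uint8),None,fx=3,fy=3))
E
```

```text
time: 53.2
tool_pos: [0.4582, 0.2407, 0.3261]
tcp_rot: [-0.003, 0.743, 0.669, -0.003]
ft_force: [-0.3, 0.5, 0.1]
opening: 0.565
gripper_force: 46.9
t 53.2 tool shift cm (now) [0.061 0.26  9.61 ] (after turn) [0.047 0.181 9.612] turn [-0.008  0.001  0.001] ft [-0.296  0.523  0.12 ] open 0.5650757862661661 gf 46.85500284656882
```

View pics/s12.png

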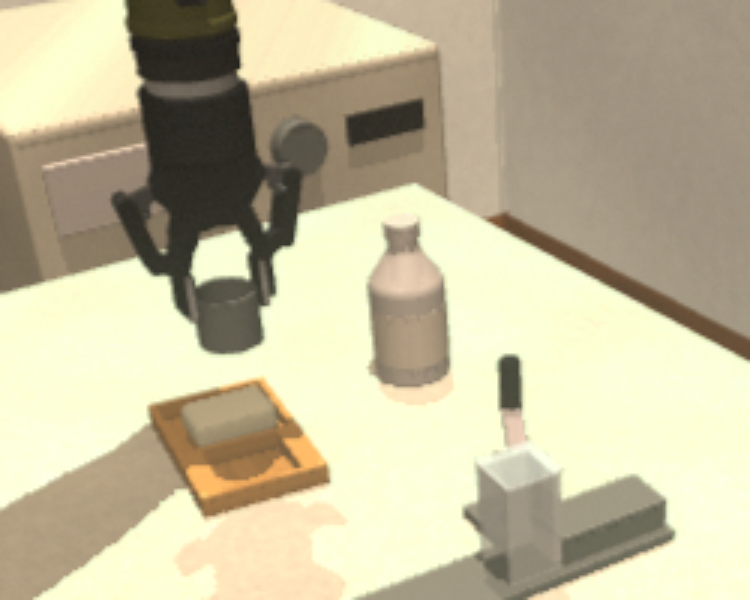

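The cup hangs upright in the fingers, crop (230,312), with about half of it below the tips. I'll lower it into the slot.

```bash
python3 -m handwheel '[[0.05,0.15,4,-0.004,0,0],[0,0,4,0,0,0],[0,0,2.5,0,0,0],[0,0,1,0,0,0],[0,0,0.4,0,0,0],[0,0,0,0,0,0],[0,0,0,0,0,0]]'; python3 to.py C 0 0 .2003
```

```text
time: 54.12
tool_pos: [0.4601, 0.2415, 0.209]
tcp_rot: [-0.001, 0.743, 0.669, -0.0]
ft_force: [-0.7, -0.5, -0.8]
opening: 0.56
gripper_force: 46.9
t 54.12 tool shift cm (now) [-0.051 -0.005  0.871] (after turn) [-0.05  -0.007  0.871] turn [-0.001 -0.001 -0.   ] ft [-0.652 -0.506 -0.826] open 0.5596994674453218 gf 46.852724980562925
```

```bash
python3 -m handwheel '[[0,0,0.4,0,0,0],[0,0,0.3,0,0,0],[0,0,0.1,0,0,0],[0,0,0,0,0,0],[0,0,0,0,0,0]]'; python3 to.py C 0 0 .2003; python3 -m handwheel '[[0,0,0.1,0,0,0],[0,0,0,0,0,0],[0,0,0,0,0,0]]'
```

```text
time: 54.75
tool_pos: [0.4594, 0.2413, 0.2003]
tcp_rot: [-0.001, 0.743, 0.669, -0.001]
ft_force: [-1.4, -0.9, 4.9]
opening: 0.566
gripper_force: 47.3
t 54.75 tool shift cm (now) [-0.024  0.066  0.001] (after turn) [-0.024  0.066  0.001] turn [-0.003 -0.     0.   ] ft [-1.446 -0.867  4.856] open 0.5655488429462543 gf 47.31403073295951
time: 55.12
tool_pos: [0.4593, 0.2413, 0.2003]
tcp_rot: [-0.001, 0.743, 0.669, -0.001]
ft_force: [-3.6, -2.1, 12.4]
opening: 0.566
gripper_force: 48.1
```

The cup is on the slot floor at the expected height. I'll release, rise and move back clear.

```bash
python3 -m handwheel '[[0,0,-0.1,0,0,0],[0,0,0,0,0,0],[0,0,0,0,0,0],[0,0,0,0,0,0],[0,0,-1,0,0,0],[0,0,-3,0,0,0],[0,0,-5,0,0,0],[0,0,-5,0,0,0],[0,-4,-2,0,0,0],[0,-4,0,0,0,0],[0,-4,0,0,0,0],[0,-4,0,0,0,0],[0,-3,0,0,0,0],[0,0,0,0,0,0],[0,0,0,0,0,0]]' 7.8; python3 - <<'E'
from h import *
a=snap('top'); s=snap('side')
f=lambda i:np.clip(i[:,:,::-1].astype(float)*1.7,0,255).astype(np.uint8)
can=np.zeros((600,800,3),np.uint8); can[:300,:800]=cv2.resize(f(a[180:335,105:515]),(800,300)); can[300:]=cv2.resize(f(s[130:400,180:500]),(400,337))[:300].repeat(2,1) if 0 else cv2.resize(f(s[130:400,160:520]),(400,300)).repeat(1,1).tolist() and np.hstack([cv2.resize(f(s[130:400,160:520]),(400,300)),cv2.resize(f(s[170:245,190:290]),(400,300))])
cv2.imwrite('pics/f13.png',can); print(manip.get_obs()['time'])
E
```

```text
time: 57.0
tool_pos: [0.2715, 0.2614, 0.3612]
tcp_rot: [-0.001, 0.743, 0.669, -0.0]
ft_force: [0.7, -0.4, -0.3]
opening: 0.913
gripper_force: 0.0
57.1
```

View pics/f13.png

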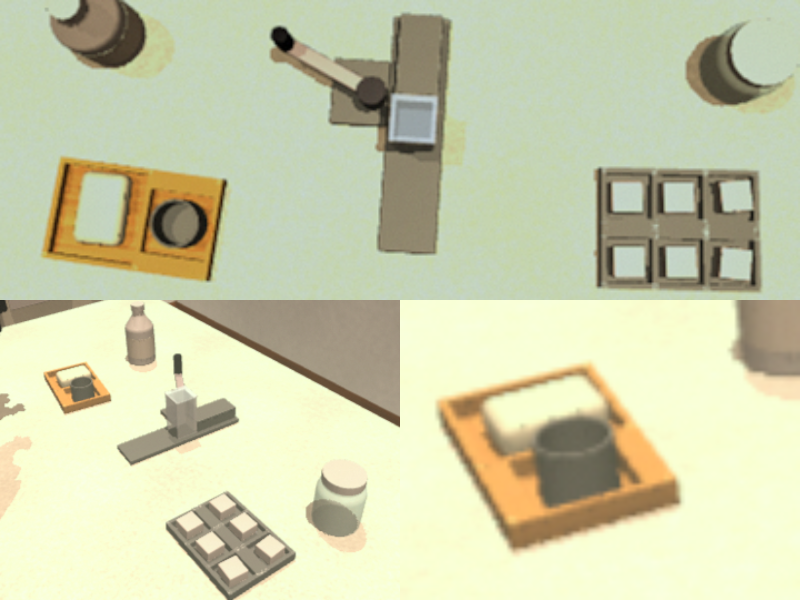

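All six wells hold a tablet (crop x 627 to 737, y 195 to 262), the cup stands upright in its slot at crop (180,222), the lever is home and the deck is clear. Handing in.

```bash
python3 -c "from cell import manip; print(manip.close_job())"
```

```text
the job is handed in; nothing more can be done
None
```

The job is handed in: all four tablets went into the empty wells, the magazine is empty, the cup stands upright in its slot, and I did not touch the soap, bottle, jar or the two left-over tablets.

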